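# Wedge the rocking base frame

## Task

The small welded base frame rocks because its leg nearest the wedge is too short. Push the steel wedge along the table, thin end first, under that short leg's foot until it just takes the load and the frame neither rocks nor gets jacked up, then press firmly down on the frame's corner above that foot to prove that it no longer gives, and move clear. Only push and press, lifting nothing; do not shove the frame along, and leave the other things where they lie.

Things in the scene. Friction and masses are not known exactly. Their poses are not given: they have to be found in the camera images.
- frame: Low welded frame of 30 mm square steel tube, loose, 3.1 kg: 160 mm (its x) by 180 mm (its y), rail top 60 mm up, on legs with 30 mm square feet at x = +-65, y = +-75 mm; a rusty flanged bearing housing (144 mm up) sits on its +x, +y part. Origin: midway between the feet at the soles of the three long legs, on the table, z up. It stands level on those three.
- short_foot (a point): Point of the frame below the middle of the short leg's 30 x 30 mm foot (x -65, y -75 mm in the frame), at the level of the long legs' soles. This foot hangs 4 to 8 mm above the table (differs each time, not reported). The wedge goes in along the frame's +y, under the foot's outer edge 15 mm before this point.
- press_corner (a point): Middle of the top of the 30 mm wide tube straight above the short leg (x -65, y -75, z 60 mm in the frame), the place to press; bare steel 15 mm all round. Unsupported, 4 to 6 N down here tips the frame until the foot meets what lies below, and it tips back when let go. A firm test is 8 to 20 N.
- wedge: Loose bright steel taper wedge, 110 mm long (its x), 44 mm wide, 0.36 kg, 17 mm thick at the heel (-x) falling evenly to 2 mm at the tip (+x): 1 mm in 7.3 mm; a hole near the heel. Origin: centre of its flat underside, z up. Its tip faces the short foot, 15 to 40 mm short of it and up to 12 mm and 7 degrees askew. Self-locking: it stays where it is left.
- wedge_tip (a point): Middle of the wedge's thin edge, at table level (+55 mm along the wedge's x).
- wedge_heel (a point): Middle of the wedge's upright heel face, 44 mm wide and 17 mm high, 8 mm above the table (-55 mm along its x): the face to push. The wedge slides with 1.5 to 3 N; once it meets the foot the push rises steeply: 6 to 10 N seats it well, beyond some 15 N it lifts that corner or shoves the whole frame along.

How it is judged:
By the outcome, as a careful person would: the job done as asked, in the order asked, and still so for the second after the job is handed in, with the robot touching nothing.
It also fails if it takes over 45 s, if anything falls off the work surface, if the arm or the gripper's body presses on something with over 40 N, if the wrist force passes 120 N, or if a joint passes its speed limit or range.

## Robot

A 7-joint arm with a two-finger parallel gripper is mounted at the origin on a cart in front of the work surface, level with it; the furniture and walls round the work are solid. World frame = base frame: x ahead of the robot, y to its left, z up, the work surface at z = 0. Lengths are in m, angles in rad, forces in N, time in s.
With the tool pointing down it reaches from about 0.35 to 0.9 m from the base axis. Payload 8.1 kg.
Tool frame: the origin (TCP) lies between the finger pads; the fingertips stand 14 mm ahead of it and the grasp point (between the pads) lies 5 mm behind it; z points along the fingers, y is the line along which they close (so a half turn about z gives the same grasp; the last joint's range is limited). The gripper opens to 85 mm and grips with 20 to 120 N. Pads are 22 mm wide; open, the fingers measure 114 mm over their backs; the gripper's body (76 mm by 85 mm) begins 54 mm behind the grasp point. The pads swing forward as they close: fully open they stand 13 mm farther back than shut.
Start: joints at [1.05, 0.434, 0.025, 1.573, -0.012, 1.134, -0.075], TCP at [0.254, -0.571, 0.245] pointing down, gripper open.
Joint ranges: [-2.62, 2.62], [-0.44, 2.09], [-1.27, 1.32], [0.08, 2.57], [-1.32, 4.46], [0.12, 2], [-2.74, 2.74]. Speed limits (rad/s): [2.22, 2.22, 3.01, 3.01, 3.14, 3.14, 3.14].

## Interface

Orientations are given as a rotation vector (axis times angle).
In Python, from station import r gives the robot as it stands.
- The arm moves only by the tool arm_command, never from a script. Its argument "rows" is a list that holds one entry, the list of rows, each a list of 5 numbers: the opening, from 0 (shut) to 1 (fully open), then the shift along the world's x, y, z in m, then the turn about the world's z in degrees. A call has 1 to 5 rows; each row shifts and turns the commanded pose from where the row before left it; what a row does not reach is not made up. A row lasts 1/12 s, in which the tool goes at most 41.7 mm and 7.16 degrees, less where a joint would pass 70% of its speed; a pose out of reach is approached as far as the arm can. A call with a gripper value outside its range is refused whole. The fingers move at their own pace and stop on an object; "newtons" is the grip in N (left out, the last holds). Time passes only in rows, so rows that do not move let the fingers close. It gives the time, the measured TCP pose, the force, the opening and the grip force at its end, in the units of the state.
- r.get_state(): the state, without advancing time (a new reading comes with each control period).
- r.get_image(name): name is "side" or "top"; returns a dict with "image" (480x640x3 uint8, red, green, blue), "range_z" (480x640 float32, m along the optical axis (not along the pixel's ray), 0 where there is no reading), "K" (3x3 intrinsics, pixels), "R" (3x3) and "t" (3): a world point X has camera coordinates R X + t. Camera axes: x right, y down, z forward; pixel columns grow to the right and rows downward; lengths in m; the calibration is good to about 2 mm. A picture is of the moment at which its call begins.
- r.close_job(): hands the job in; it is judged then, once.
The state is a dict: "time_s": time; "qpos": joint angles; "joint_velocities": joint speeds; "joint_efforts": joint torques, N m; "tool_pos": TCP position; "tcp_rot": TCP orientation; "ft_force": force on the tool from outside, world axes, zero at the start; "torque": the same for the moment, N m; "finger_gap": finger opening in m; "gripper_force": force on a finger pad.
Only numpy, scipy, OpenCV 4.12 (cv2) and the standard library are available. Lean on these libraries where they do the work, as an engineer would, in place of code of your own. Each camera call takes 0.05 s, during which the arm holds its last target. There are 200 camera calls.

## Working session

There is one attempt and no reset: what is moved stays moved. The work goes in short steps, Python scripts to look and compute and a tool call to move; the robot and the scene stay as the last step left them, time stands still between calls to the robot, and variables do not carry over. Pictures are saved under pics/ and viewed, at most 10 in all, crops included, and the job is handed in when it is done.

Besides the shell and the picture viewer there is one more tool, called after "Request:" in YAML: its name, and indented under it one key for each argument. arm_command: Moves the arm, as the interface text tells. Its arguments: {"type":"object","properties":{"rows":{"type":"array"},"newtons":{"type":"number"}},"required":["rows"]}

```bash
mkdir -p pics; cat > h.py <<'E'
from station import r
import cv2,numpy as np
def snap(n,tag):
    d=r.get_image(n); cv2.imwrite(f'pics/{tag}.png',d['image'][:,:,::-1]); np.savez(f'{tag}.npz',**d); return d
def pts(d):
    K,R,t=map(np.array,(d['K'],d['R'],d['t'])); z=d['range_z']
    v,u=np.mgrid[:480,:640]; c=np.stack([(u-K[0,2])/K[0,0]*z,(v-K[1,2])/K[1,1]*z,z],-1)
    return (c-t)@R
def proj(d,X):
    p=np.array(d['R'])@np.array(X)+d['t']; q=np.array(d['K'])@p; return q[:2]/q[2]
def ray(d,u,v,h):
    R=np.array(d['R']);c=-R.T@d['t'];w=R.T@np.linalg.inv(d['K'])@[u,v,1.]
    return c+w*(h-c[2])/w[2]
E
python3 - <<'E'
from h import *
for n in('top','side'):
    d=snap(n,n+'0'); print(n,-np.array(d['R']).T@d['t'])
s=r.get_state(); print(s)
E
```

```text
top [ 0.47505115 -0.19166819  0.92934252]
side [0.26654745 0.4198119  0.62085672]
{'time_s': 0.1, 'qpos': array([ 1.05037779,  0.43513776,  0.02497066,  1.5739951 , -0.01157994,
        1.13397635, -0.07514845]), 'joint_velocities': array([ 0.00234052, -0.0025435 ,  0.00106813, -0.00226226, -0.00017721,
        0.00029781,  0.00079839]), 'joint_efforts': array([ 2.89668707e-03, -6.71757960e+01,  1.02789100e+00, -3.16900599e+01,
        1.57523586e-02,  7.20861703e-03, -2.79027574e-05]), 'tool_pos': array([ 0.25338505, -0.57087419,  0.24461831]), 'tcp_rot': array([-3.07204477e+00, -6.51109860e-01,  6.62583325e-04]), 'ft_force': array([ 0.80158442,  0.15473615, -0.02375285]), 'torque': array([-0.02129021, -0.01598755,  0.02063947]), 'gripper_force': 0.0, 'finger_gap': 0.08567719140192277}
```

View pics/top0.png

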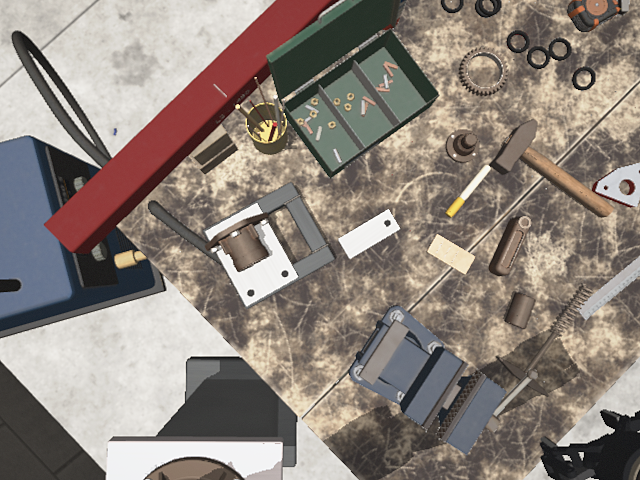

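View pics/side0.png

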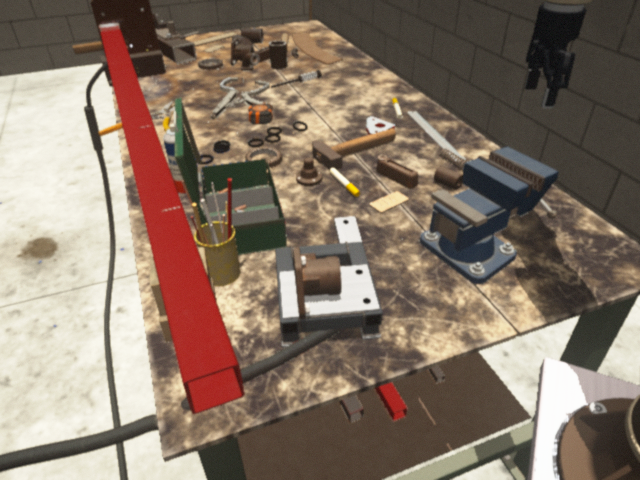

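Top view: the frame's corners are at about (290,184), (333,258), (247,305) and (205,232). The short leg is at the right-hand corner (333,258). The wedge runs from its tip near (342,245) to the heel with the hole near (397,222). The gripper is at lower right. Side view: the wedge lies behind the frame at (347,232).

```bash
cat >> h.py <<'E'
def wedge(d,box=(330,200,420,270)):
    u0,v0,u1,v1=box; im=d['image'].astype(int); m=np.zeros((480,640),np.uint8)
    m[v0:v1,u0:u1]=((im.min(2)>170)&(np.ptp(im,axis=2)<25))[v0:v1,u0:u1]
    P=pts(d); m[(P[...,2]>.03)]=0
    cs,_=cv2.findContours(m,cv2.RETR_EXTERNAL,cv2.CHAIN_APPROX_NONE); c=max(cs,key=cv2.contourArea)
    return cv2.boxPoints(cv2.minAreaRect(c)),c
E
python3 - <<'E'
from h import *
d=dict(np.load('top0.npz')); P=pts(d)
b,c=wedge(d); print(b)
for q in b: print(q,ray(d,*q,.009)[:2], P[int(q[1]),int(q[0])])
m=(abs(P[...,2]-.06)<.005); m[:, :190]=0;m[:170]=0;m[320:]=0;m[:,345:]=0
m=cv2.morphologyEx(m.astype(np.uint8),cv2.MORPH_OPEN,np.ones((3,3)))
n,l,s,ce=cv2.connectedComponentsWithStats(m); print(s)
k=1+s[1:,4].argmax(); q=P[l==k]; print(np.median(q[:,2]))
xy=q[:,:2].astype(np.float32); R=cv2.minAreaRect(xy*1000); print(R,cv2.boxPoints(R))
# table height, wedge profile
w=np.zeros((480,640),np.uint8);cv2.drawContours(w,[c],-1,1,-1);w=cv2.erode(w,np.ones((3,3)))
Q=P[w>0]; A=np.c_[Q[:,:2],np.ones(len(Q))]; print(np.linalg.lstsq(A,Q[:,2],rcond=None)[0],Q[:,2].min(),Q[:,2].max())
print('table',np.median(P[262:285,345:365,2]))
im=d['image'][165:325,190:430];cv2.imwrite('pics/crop0.png',cv2.resize(im,None,fx=3.3,fy=3.3,interpolation=2)[:,:,::-1])
E
```

```text
[[337.21408 238.46515]
 [388.13358 208.32913]
 [400.27206 228.83902]
 [349.35257 258.97504]]
[337.21408 238.46515] [ 0.52585141 -0.2519728 ] [ 0.52728821 -0.25222084 -0.00116749]
[388.13358 208.32913] [ 0.58447037 -0.34742535] [ 0.58603837 -0.348508    0.00106721]
[400.27206 228.83902] [ 0.54607531 -0.37066858] [ 0.54682246 -0.36810802  0.01950156]
[349.35257 258.97504] [ 0.48782582 -0.27523197] [ 4.89781051e-01 -2.75366344e-01 -7.55076792e-05]
[[     0      0    640    480 304862]
 [   256    182     79     97   2304]
 [   271    292      3      3      9]
 [   264    296      3      3      9]
 [   246    305      5      4     16]]
0.06048085020645666
((538.3119506835938, -174.7886962890625), (160.2733154296875, 74.57844543457031), 30.580795288085938) [[ 450.35028 -183.45569]
 [ 488.2923  -247.66122]
 [ 626.2736  -166.1217 ]
 [ 588.3316  -101.91617]]
[0.05394055 0.63029859 0.18105319] -0.0007712642616409897 0.9293425228289613
table 8.926401940447063e-05
```

View pics/crop0.png

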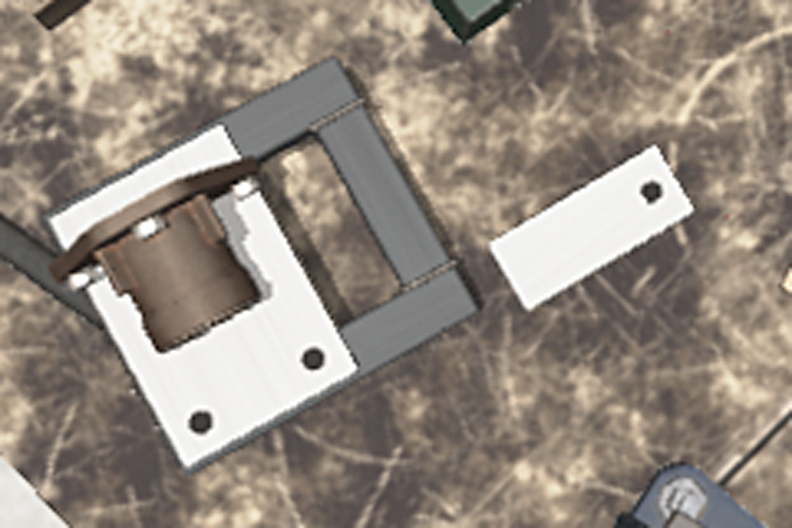

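```bash
cat >> h.py <<'E'
C=np.array([488.3,-247.7])/1000; X=np.array([.861,.509]); Y=np.array([-.509,.861])
F=C+.015*X+.015*Y   # short foot xy
def fr(p): q=np.array(p[:2])-F; return np.array([q@X,q@Y])*1000   # mm relative to short foot in frame axes
def corners(d,b):
    b=sorted(b,key=lambda q:(ray(d,*q,.01)[:2]-F)@Y); 
    h=[ray(d,*q,.017)[:2] for q in b[:2]]; t=[ray(d,*q,.002)[:2] for q in b[2:]]
    H=np.mean(h,0);T=np.mean(t,0); a=(T-H)/np.linalg.norm(T-H)
    print('heel',H,fr(H),'tip',T,fr(T),'len',np.linalg.norm(T-H),'ang rel Y deg',np.degrees(np.arctan2(a@-X,a@Y)))
    return H,T
E
python3 - <<'E'
from h import *
d=dict(np.load('top0.npz')); b,c=wedge(d); corners(d,b); print(F)
z=d['range_z'];print((z==0).sum(), F-.2*Y, F-.09*Y,np.degrees(np.linalg.norm(r.get_state()['tcp_rot'])))
from scipy.spatial.transform import Rotation as Ro
print(Ro.from_rotvec(r.get_state()['tcp_rot']).as_matrix())
E
```

```text
heel [ 0.5644886  -0.35759204] [  -5.34269623 -148.40306861] tip [ 0.50708039 -0.26414951] [ -7.20891691 -38.72827321] len 0.10966863083073126 ang rel Y deg 0.9748479597016338
[ 0.49358 -0.22715]
1218 [ 0.59538 -0.39935] [ 0.53939 -0.30464] 179.9252016734094
[[ 9.14019479e-01  4.05669724e-01 -6.83497140e-04]
 [ 4.05670275e-01 -9.14018716e-01  1.18961152e-03]
 [-1.42139802e-04 -1.36460257e-03 -9.99999059e-01]]
```

The crop shows the wedge clean and bare, with corners at px (338,238), (351,259), (400,229) and (389,209). Its tip sits 24 mm short of the foot, about 7 mm to -x and 1° askew. I'll check heights along my path.

```bash
python3 - <<'E'
from h import *
d=dict(np.load('top0.npz'));P=pts(d);z=np.where(d['range_z']>0,P[...,2],0)
print('vise',z[300:460,340:510].max(), 'frame region',z[180:310,200:340].max())
m=(z>.03)&(z<.5);m[:,:335]=0;m[:200]=0;m[330:]=0;m[:,:345]&=False
for q in ((-59,-103),(0,-190),(0,0)): 
    p=F+q[0]/1e3*X+q[1]/1e3*Y; print(q,p,p-r.get_state()['tool_pos'][:2])
E
```

```text
vise 0.17206793095520806 frame region 0.1486115971685078
(-59, -103) [ 0.495208 -0.345864] [0.24182295 0.22501019]
(0, -190) [ 0.59029 -0.39074] [0.33690495 0.18013419]
(0, 0) [ 0.49358 -0.22715] [0.24019495 0.34372419]
```

Request:
arm_command:
  rows:
    - [[0, 0, 0, 0, 6.7], [0, 0, 0, 0, 0], [0, 0, 0, 0, 0]]

```text
time_s: 0.35
tool_pos: [0.2534, -0.5711, 0.245]
tcp_rot: [-3.03, -0.826, -0.0]
ft_force: [1.1, -0.0, -0.1]
finger_gap: 0.0516
gripper_force: 0.0
```

Request:
arm_command:
  rows:
    - [[0, 0.03, 0.028, 0, 0], [0, 0.03, 0.028, 0, 0], [0, 0.03, 0.028, 0, 0], [0, 0.03, 0.028, 0, 0], [0, 0.03, 0.028, 0, 0]]

```text
time_s: 0.77
tool_pos: [0.4046, -0.4298, 0.2454]
tcp_rot: [3.032, 0.824, 0.0]
ft_force: [0.6, 0.1, -0.3]
finger_gap: -0.0
gripper_force: 0.0
```

Request:
arm_command:
  rows:
    - [[0, 0.03, 0.028, 0, 0], [0, 0.03, 0.028, 0, 0], [0, 0.03, 0.028, 0, 0], [0, 0.002, 0.001, -0.02, 0], [0, 0, 0, -0.03, 0]]

```text
time_s: 1.18
tool_pos: [0.5004, -0.3437, 0.1975]
tcp_rot: [3.026, 0.833, 0.009]
ft_force: [-0.3, -1.8, -0.7]
finger_gap: 0.0004
gripper_force: 0.0
```

Request:
arm_command:
  rows:
    - [[0, 0, 0, -0.04, 0], [0, 0, 0, -0.04, 0], [0, 0, 0, -0.03, 0], [0, 0, 0, 0, 0], [0, 0, 0, 0, 0]]

```text
time_s: 1.6
tool_pos: [0.4947, -0.3458, 0.0845]
tcp_rot: [-3.029, -0.826, 0.004]
ft_force: [-0.3, -0.5, 0.7]
finger_gap: -0.0001
gripper_force: 0.0
```

Request:
arm_command:
  rows:
    - [[0, 0, 0, -0.035, 0], [0, 0, 0, -0.024, 0], [0, 0, 0, -0.007, 0], [0, 0, 0, 0, 0], [0, 0, 0, 0, 0]]

```text
time_s: 2.02
tool_pos: [0.4968, -0.347, 0.0214]
tcp_rot: [3.029, 0.828, 0.003]
ft_force: [0.2, 0.7, 1.0]
finger_gap: -0.0003
gripper_force: 0.0
```

```bash
python3 - <<'E'
from h import *
d=snap('top','top1'); im=d['image'][165:325,250:490];cv2.imwrite('pics/crop1.png',cv2.resize(im,None,fx=3.3,fy=3.3,interpolation=2)[:,:,::-1])
s=r.get_state();print(s['tool_pos'],fr(s['tool_pos']),s['ft_force'])
E
```

```text
[ 0.49705489 -0.34715234  0.02174098] [ -58.08931169 -105.09073469] [ 0.16231484  0.17187599 -0.52497261]
```

View pics/crop1.png

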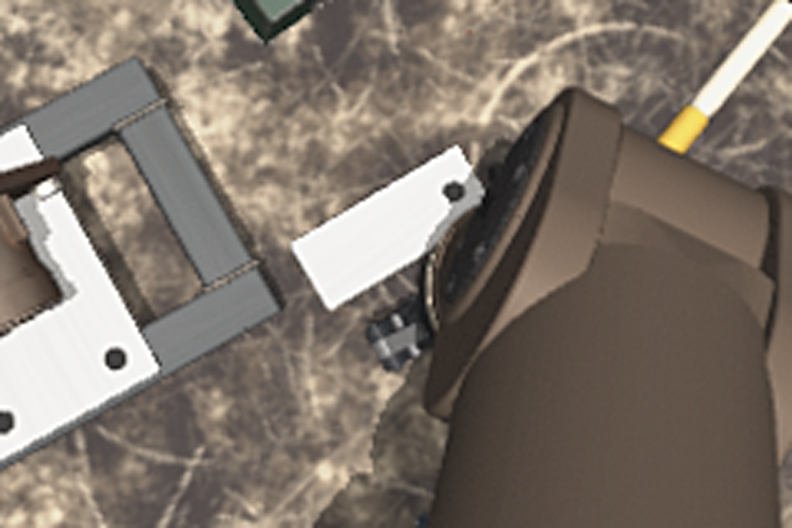

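The fingers (crop (398,340)) stand beside the wedge's -x flank, clear of it. I'll nudge it sideways towards +x.

Request:
arm_command:
  rows:
    - [[0, 0.006, 0.0035, -0.001, 0], [0, 0.006, 0.0035, -0.001, 0], [0, 0, 0, 0, 0], [0, 0, 0, 0, 0]]

```text
time_s: 2.4
tool_pos: [0.5087, -0.3386, 0.0179]
tcp_rot: [3.029, 0.832, 0.002]
ft_force: [-0.3, -0.3, -0.6]
finger_gap: -0.0001
gripper_force: 0.0
```

Request:
arm_command:
  rows:
    - [[0, 0.0017, 0.001, 0, 0], [0, 0.0017, 0.001, 0, 0], [0, 0, 0, 0, 0]]

```text
time_s: 2.65
tool_pos: [0.5111, -0.3372, 0.0173]
tcp_rot: [3.03, 0.83, -0.0]
ft_force: [0.4, 0.7, 0.7]
finger_gap: 0.0
gripper_force: 0.0
```

Request:
arm_command:
  rows:
    - [[0, 0.0017, 0.001, 0, 0], [0, 0.0017, 0.001, 0, 0], [0, 0, 0, 0, 0]]

```text
time_s: 2.9
tool_pos: [0.5142, -0.3354, 0.0173]
tcp_rot: [3.03, 0.829, -0.001]
ft_force: [-1.0, -1.7, 0.6]
finger_gap: 0.0001
gripper_force: 1.3
```

Request:
arm_command:
  rows:
    - [[0, 0.0017, 0.001, 0, 0], [0, 0.0017, 0.001, 0, 0], [0, 0, 0, 0, 0]]

```text
time_s: 3.15
tool_pos: [0.5183, -0.3329, 0.0173]
tcp_rot: [-3.03, -0.83, -0.001]
ft_force: [-1.6, -2.0, -0.9]
finger_gap: 0.0001
gripper_force: 1.0
```

```bash
cat >> h.py <<'E'
def tip(d):
    b,c=wedge(d); c=c[:,0,:]; W=np.array([ray(d,*q,.003)[:2] for q in c.astype(float)]); g=(W-F)@np.c_[X,Y]*1000
    k=g[:,1].max(); e=g[(g[:,1]<k-8)&(g[:,1]>k-45)]
    hi=e[e[:,0]>e[:,0].mean()];lo=e[e[:,0]<=e[:,0].mean()]
    f=np.polyfit(hi[:,1],hi[:,0],1); print('tip y',k,'+x side at tip',np.polyval(f,k),'slope deg',np.degrees(f[0]))
E
python3 - <<'E'
from h import *
tip(dict(np.load('top0.npz')));tip(snap('top','top2'))
s=r.get_state();print(fr(s['tool_pos']),s['tool_pos'],s['ft_force'])
E
```

```text
tip y -38.622805730694346 +x side at tip 14.45361482374869 slope deg -0.6632068758317828
tip y -37.68714293890461 +x side at tip 22.474447589665495 slope deg -0.48164523437756235
[ -32.59989517 -103.63575018] [ 0.51825217 -0.3329312   0.01729298] [-0.53904094 -1.01341066  0.13872097]
```

The wedge is now centred (+0.5 mm) and about 0.5° askew. I'll go round to the heel, passing over the card.

Request:
arm_command:
  rows:
    - [[0, -0.0215, -0.0127, 0, 0], [0, 0, 0, 0.03, 0], [0, 0, 0, 0.03, 0], [0, 0.03, -0.013, 0, 0], [0, 0.03, -0.013, 0, 0]]

```text
time_s: 3.62
tool_pos: [0.5577, -0.3725, 0.0803]
tcp_rot: [3.028, 0.829, 0.005]
ft_force: [0.2, -1.7, -1.0]
finger_gap: -0.0002
gripper_force: 0.0
```

Request:
arm_command:
  rows:
    - [[0, 0.03, -0.0125, 0, 0], [0, 0, 0, 0, 0], [0, 0, 0, 0, 0], [0, 0, 0, 0, 0]]

```text
time_s: 3.95
tool_pos: [0.5861, -0.3837, 0.0768]
tcp_rot: [-3.029, -0.831, 0.0]
ft_force: [-0.4, 0.8, -0.3]
finger_gap: 0.0
gripper_force: 0.0
```

```bash
python3 - <<'E'
from h import *
s=r.get_state();print(fr(s['tool_pos']),s['tool_pos'],s['ft_force'])
E
```

```text
[ 2.67176961e-02 -1.81892553e+02] [ 0.5861491  -0.38368296  0.07678184] [-0.40942494  0.77788021 -0.31288293]
```

Request:
arm_command:
  rows:
    - [[0, 0, 0, -0.03, 0], [0, 0, 0, -0.024, 0], [0, 0, 0, -0.005, 0], [0, 0, 0, 0, 0], [0, 0, 0, 0, 0]]

```text
time_s: 4.37
tool_pos: [0.5861, -0.3844, 0.0191]
tcp_rot: [-3.03, -0.83, -0.0]
ft_force: [0.2, -1.0, -0.2]
finger_gap: 0.0001
gripper_force: 0.0
```

Request:
arm_command:
  rows:
    - [[0, -0.0036, 0.006, 0, 0], [0, -0.0036, 0.006, 0, 0], [0, 0, 0, 0, 0]]

```text
time_s: 4.62
tool_pos: [0.579, -0.3707, 0.0195]
tcp_rot: [-3.029, -0.831, -0.001]
ft_force: [-0.3, 0.4, 0.1]
finger_gap: -0.0
gripper_force: 0.0
```

Request:
arm_command:
  rows:
    - [[0, -0.0015, 0.0026, 0, 0], [0, -0.0015, 0.0026, 0, 0], [0, -0.0015, 0.0026, 0, 0], [0, 0, 0, 0, 0]]

```text
time_s: 4.95
tool_pos: [0.5748, -0.3649, 0.0189]
tcp_rot: [3.029, 0.83, 0.001]
ft_force: [0.9, -1.7, 1.1]
finger_gap: -0.0001
gripper_force: 1.0
```

Request:
arm_command:
  rows:
    - [[0, -0.0015, 0.0026, 0, 0], [0, -0.0015, 0.0026, 0, 0], [0, -0.0015, 0.0026, 0, 0], [0, 0, 0, 0, 0]]

```text
time_s: 5.28
tool_pos: [0.5703, -0.3568, 0.0188]
tcp_rot: [3.029, 0.83, 0.001]
ft_force: [2.2, -3.5, 3.9]
finger_gap: -0.0003
gripper_force: 2.3
```

```bash
python3 - <<'E'
from h import *
s=r.get_state();print(fr(s['tool_pos']),s['tool_pos'],s['ft_force']);tip(snap('top','top3'))
E
```

```text
[ 2.64186235e-02 -1.50672177e+02] [ 0.57026406 -0.35681317  0.01876296] [ 2.16781081 -3.52256668  3.94933618]
tip y -25.255900201448757 +x side at tip 23.014922893740007 slope deg -1.4173467064232497
```

Request:
arm_command:
  rows:
    - [[0, -0.0015, 0.0026, 0, 0], [0, -0.0015, 0.0026, 0, 0], [0, -0.0015, 0.0026, 0, 0], [0, 0, 0, 0, 0]]

```text
time_s: 5.67
tool_pos: [0.5658, -0.3491, 0.0187]
tcp_rot: [3.029, 0.83, 0.001]
ft_force: [1.1, -2.9, 4.9]
finger_gap: 0.0001
gripper_force: 2.5
```

Request:
arm_command:
  rows:
    - [[0, -0.0015, 0.0026, 0, 0], [0, -0.0015, 0.0026, 0, 0], [0, -0.0015, 0.0026, 0, 0], [0, 0, 0, 0, 0]]

```text
time_s: 6.0
tool_pos: [0.5613, -0.3414, 0.0186]
tcp_rot: [3.029, 0.83, 0.001]
ft_force: [2.3, -3.6, 4.9]
finger_gap: 0.0004
gripper_force: 2.6
```

```bash
python3 - <<'E'
from h import *
s=r.get_state();print(fr(s['tool_pos']),s['tool_pos'],s['ft_force']);d=snap('top','top4');tip(d)
im=d['image'][165:325,250:490];cv2.imwrite('pics/crop4.png',cv2.resize(im,None,fx=3.3,fy=3.3,interpolation=2)[:,:,::-1])
E
```

```text
[   0.15405389 -132.81872787] [ 0.56129015 -0.34138259  0.01864653] [ 2.28646468 -3.64623509  4.88526719]
tip y -8.659969157230627 +x side at tip 8.719838829743125 slope deg -26.90801589561147
```

View pics/crop4.png

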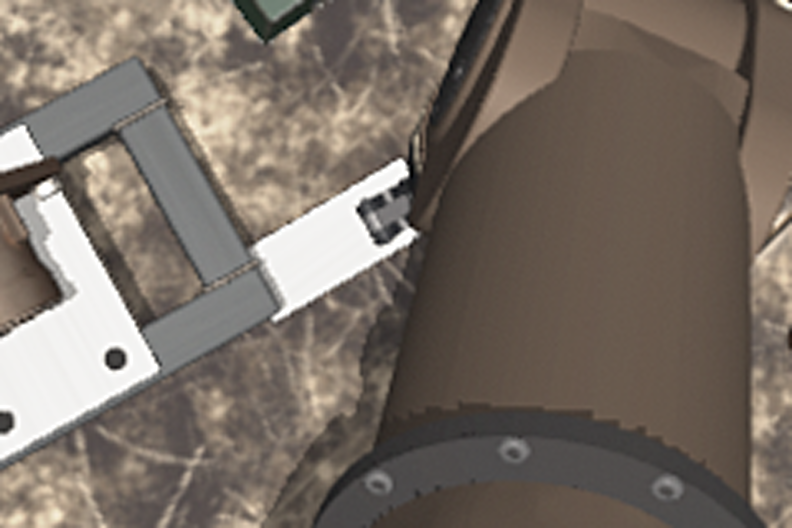

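```bash
python3 - <<'E'
from h import *
d=dict(np.load('top4.npz'));f=lambda p:((p-np.array([250,165]))*3.3).round()
for z in(.005,.019,.06,.1): print(z,f(proj(d,[.5613,-.3414,z])))
for x,y,z in((-22,-118,.017),(22,-118,.017),(-22,-118,0),(0,-150,.017)): p=F+x/1e3*X+y/1e3*Y; print(x,y,f(proj(d,[*p,z])))
P=pts(d)
for u,v in((387,210),(375,220),(400,200),(395,230),(410,165),(410,235),(385,175)):
    q=P[int(165+v/3.3),int(250+u/3.3)];print(u,v,fr(q),q[2])
s=snap('side','side4');im=s['image'][190:310,240:420];cv2.imwrite('pics/side4c.png',cv2.resize(im,None,fx=4.4,fy=4.4,interpolation=2)[:,:,::-1])
E
```

```text
0.005 [444. 184.]
0.019 [448. 182.]
0.06 [460. 175.]
0.1 [474. 167.]
-22 -118 [444. 229.]
22 -118 [406. 161.]
-22 -118 [440. 231.]
0 -150 [474. 167.]
387 210 [  4.29527872 -82.35439213] 0.1036291583574326
375 220 [  3.25177064 -74.906603  ] 0.0965509413953125
400 200 [  5.3241604  -89.75431951] 0.11016289719350622
395 230 [ -6.25818814 -81.70510044] 0.09343272712699625
410 165 [ 16.79842191 -97.00279586] 0.14217843812853126
410 235 [-14.91284845 -99.45125186] 0.014639144331131976
385 175 [  21.69646376 -103.25671867] 0.014888647532909157
```

View pics/side4c.png

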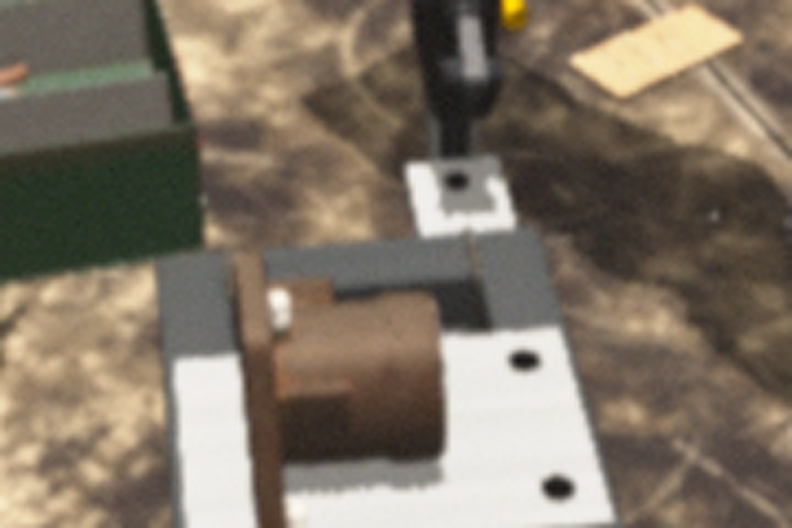

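The small dark part over the wedge is the finger knuckle at z≈0.1. The side view shows the fingertip squarely behind the heel. There is a curious upward force, so I'll relieve it slightly and push on gently.

Request:
arm_command:
  rows:
    - [[0, 0, 0, 0.001, 0], [0, -0.0005, 0.0009, 0.0005, 0], [0, -0.0005, 0.0009, 0, 0], [0, 0, 0, 0, 0]]

```text
time_s: 6.43
tool_pos: [0.5594, -0.3388, 0.0193]
tcp_rot: [-3.029, -0.83, 0.002]
ft_force: [0.6, -0.3, 0.5]
finger_gap: -0.0001
gripper_force: 0.6
```

Request:
arm_command:
  rows:
    - [[0, -0.0005, 0.0009, 0, 0], [0, -0.0005, 0.0009, 0, 0], [0, -0.0005, 0.0009, 0, 0], [0, 0, 0, 0, 0]]

```text
time_s: 6.77
tool_pos: [0.5583, -0.3364, 0.0196]
tcp_rot: [-3.029, -0.83, 0.001]
ft_force: [0.8, -2.4, 0.1]
finger_gap: -0.0001
gripper_force: 0.5
```

Request:
arm_command:
  rows:
    - [[0, -0.0005, 0.0009, 0, 0], [0, -0.0005, 0.0009, 0, 0], [0, -0.0005, 0.0009, 0, 0], [0, 0, 0, 0, 0]]

```text
time_s: 7.1
tool_pos: [0.5569, -0.3338, 0.0198]
tcp_rot: [-3.03, -0.83, 0.0]
ft_force: [1.3, -2.1, -0.9]
finger_gap: 0.0002
gripper_force: 0.6
```

Request:
arm_command:
  rows:
    - [[0, -0.0005, 0.0009, 0, 0], [0, -0.0005, 0.0009, 0, 0], [0, -0.0005, 0.0009, 0, 0], [0, 0, 0, 0, 0]]

```text
time_s: 7.43
tool_pos: [0.5555, -0.3311, 0.0198]
tcp_rot: [-3.03, -0.83, 0.0]
ft_force: [0.9, -1.8, -0.8]
finger_gap: -0.0003
gripper_force: 0.7
```

Request:
arm_command:
  rows:
    - [[0, -0.0005, 0.0009, 0, 0], [0, -0.0005, 0.0009, 0, 0], [0, -0.0005, 0.0009, 0, 0]]

```text
time_s: 7.68
tool_pos: [0.5541, -0.3286, 0.0198]
tcp_rot: [3.03, 0.83, 0.0]
ft_force: [0.8, -1.9, -0.7]
finger_gap: -0.0003
gripper_force: 1.0
```

Request:
arm_command:
  rows:
    - [[0, -0.0005, 0.0009, 0, 0], [0, -0.0005, 0.0009, 0, 0], [0, 0, 0, 0, 0]]

```text
time_s: 7.93
tool_pos: [0.553, -0.3266, 0.0198]
tcp_rot: [-3.03, -0.83, 0.0]
ft_force: [0.0, -1.4, -0.4]
finger_gap: 0.0
gripper_force: 0.7
```

Request:
arm_command:
  rows:
    - [[0, -0.0005, 0.0009, 0, 0], [0, -0.0005, 0.0009, 0, 0], [0, 0, 0, 0, 0]]

```text
time_s: 8.18
tool_pos: [0.552, -0.3248, 0.0198]
tcp_rot: [-3.03, -0.83, 0.0]
ft_force: [0.2, -1.9, 0.0]
finger_gap: -0.0006
gripper_force: 0.8
```

Request:
arm_command:
  rows:
    - [[0, -0.0005, 0.0009, 0, 0], [0, -0.0005, 0.0009, 0, 0], [0, 0, 0, 0, 0]]

```text
time_s: 8.43
tool_pos: [0.551, -0.323, 0.0198]
tcp_rot: [-3.03, -0.83, 0.0]
ft_force: [1.0, -1.9, -0.8]
finger_gap: -0.0002
gripper_force: 0.8
```

Request:
arm_command:
  rows:
    - [[0, -0.0005, 0.0009, 0, 0], [0, -0.0005, 0.0009, 0, 0], [0, 0, 0, 0, 0]]

```text
time_s: 8.68
tool_pos: [0.55, -0.3212, 0.0198]
tcp_rot: [-3.03, -0.83, 0.0]
ft_force: [0.9, -1.9, -0.6]
finger_gap: 0.0001
gripper_force: 0.8
```

Request:
arm_command:
  rows:
    - [[0, -0.0005, 0.0009, 0, 0], [0, -0.0005, 0.0009, 0, 0], [0, 0, 0, 0, 0]]

```text
time_s: 8.93
tool_pos: [0.549, -0.3194, 0.0198]
tcp_rot: [-3.03, -0.83, 0.0]
ft_force: [1.8, -1.8, 0.2]
finger_gap: 0.0002
gripper_force: 0.8
```

Request:
arm_command:
  rows:
    - [[0, -0.0005, 0.0009, 0, 0], [0, -0.0005, 0.0009, 0, 0], [0, 0, 0, 0, 0]]

```text
time_s: 9.18
tool_pos: [0.548, -0.3177, 0.0198]
tcp_rot: [-3.03, -0.83, 0.0]
ft_force: [0.9, -1.7, -0.4]
finger_gap: 0.0001
gripper_force: 0.8
```

Request:
arm_command:
  rows:
    - [[0, -0.0005, 0.0009, 0, 0], [0, -0.0005, 0.0009, 0, 0], [0, 0, 0, 0, 0]]

```text
time_s: 9.43
tool_pos: [0.5471, -0.3161, 0.0199]
tcp_rot: [3.03, 0.83, 0.0]
ft_force: [1.3, -3.5, -1.1]
finger_gap: -0.0
gripper_force: 1.3
```

Request:
arm_command:
  rows:
    - [[0, -0.0005, 0.0009, 0, 0], [0, 0, 0, 0, 0]]

```text
time_s: 9.6
tool_pos: [0.5468, -0.3155, 0.0199]
tcp_rot: [3.029, 0.829, 0.001]
ft_force: [1.8, -4.6, -1.7]
finger_gap: 0.0
gripper_force: 1.8
```

Request:
arm_command:
  rows:
    - [[0, -0.0005, 0.0009, 0, 0], [0, 0, 0, 0, 0]]

```text
time_s: 9.77
tool_pos: [0.5465, -0.315, 0.0201]
tcp_rot: [3.029, 0.829, 0.001]
ft_force: [3.3, -5.5, -0.6]
finger_gap: -0.0002
gripper_force: 2.4
```

Request:
arm_command:
  rows:
    - [[0, -0.0005, 0.0009, 0, 0], [0, 0, 0, 0, 0]]

```text
time_s: 9.93
tool_pos: [0.5464, -0.3147, 0.0203]
tcp_rot: [3.028, 0.828, 0.002]
ft_force: [3.6, -4.8, -0.3]
finger_gap: 0.0
gripper_force: 3.2
```

Request:
arm_command:
  rows:
    - [[0, -0.0005, 0.0009, 0, 0], [0, 0, 0, 0, 0]]

```text
time_s: 10.1
tool_pos: [0.5462, -0.3144, 0.0204]
tcp_rot: [3.027, 0.828, 0.003]
ft_force: [4.5, -8.7, -3.5]
finger_gap: -0.0002
gripper_force: 3.9
```

Request:
arm_command:
  rows:
    - [[0, -0.0003, 0.0004, 0, 0], [0, 0, 0, 0, 0]]

```text
time_s: 10.27
tool_pos: [0.5462, -0.3143, 0.0205]
tcp_rot: [3.027, 0.827, 0.004]
ft_force: [5.9, -8.9, -2.3]
finger_gap: 0.0001
gripper_force: 4.3
```

The wedge is seated at about 10 N. I'll back off and check.

Request:
arm_command:
  rows:
    - [[0, 0.005, -0.0086, 0, 0], [0, 0.015, -0.0258, 0, 0], [0, 0, 0, 0.04, 0], [0, 0, 0, 0.04, 0], [0, 0, 0, 0.04, 0]]

```text
time_s: 10.68
tool_pos: [0.5636, -0.3457, 0.1392]
tcp_rot: [-3.026, -0.829, 0.005]
ft_force: [1.6, -0.3, -0.1]
finger_gap: -0.0001
gripper_force: 0.0
```

Request:
arm_command:
  rows:
    - [[0, 0.02, -0.03, 0, 0], [0, 0.02, -0.03, 0, 0], [0, 0, 0, 0, 0], [0, 0, 0, 0, 0]]

```text
time_s: 11.02
tool_pos: [0.6044, -0.4074, 0.1388]
tcp_rot: [-3.029, -0.827, 0.002]
ft_force: [0.1, 0.4, -0.3]
finger_gap: -0.0003
gripper_force: 0.0
```

```bash
python3 - <<'E'
from h import *
d0=dict(np.load('top0.npz'));d=snap('top','top5');
def rail(d):
    P=pts(d);m=(abs(P[...,2]-.06)<.005); m[:, :190]=0;m[:170]=0;m[320:]=0;m[:,345:]=0
    m=cv2.morphologyEx(m.astype(np.uint8),cv2.MORPH_OPEN,np.ones((3,3)));n,l,s,c=cv2.connectedComponentsWithStats(m)
    q=P[l==1+s[1:,4].argmax()];print(cv2.boxPoints(cv2.minAreaRect((q[:,:2]*1000).astype(np.float32))).round(1).tolist())
    A=np.c_[(q[:,:2]-F)@np.c_[X,Y],np.ones(len(q))];c,*_=np.linalg.lstsq(A,q[:,2],rcond=None);print('z plane slopes mm/100mm, z at foot',c*[100,100,1000])
rail(d0);rail(d)
s=r.get_state();print(fr(s['tool_pos']),s['tool_pos'],F-s['tool_pos'][:2],s['ft_force'])
im=d['image'][165:325,250:490];cv2.imwrite('pics/crop5.png',cv2.resize(im,None,fx=3.3,fy=3.3,interpolation=2)[:,:,::-1])
E
```

```text
[[450.3999938964844, -183.5], [488.29998779296875, -247.6999969482422], [626.2999877929688, -166.10000610351562], [588.2999877929688, -101.9000015258789]]
z plane slopes mm/100mm, z at foot [ 0.30324196  0.32646697 60.17457152]
[[441.5, -167.89999389648438], [487.20001220703125, -246.3000030517578], [625.4000244140625, -165.8000030517578], [579.7000122070312, -87.4000015258789]]
z plane slopes mm/100mm, z at foot [ 0.18992189  0.16655749 60.32430428]
[   4.22242256 -210.14008453] [ 0.60413237 -0.40585956  0.13865134] [-0.11055237  0.17870956] [-0.01425407  1.22680134 -0.47963603]
```

View pics/crop5.png

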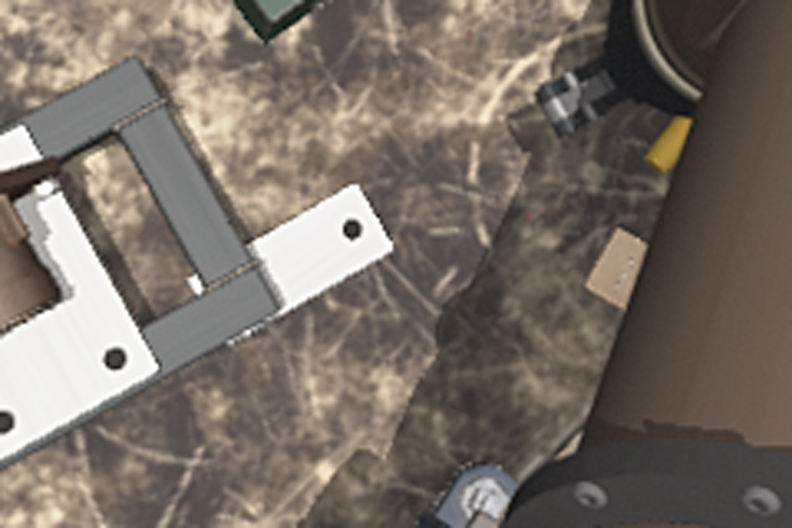

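The frame has not shifted (≤1.5 mm) and is level. The wedge is under the foot (heel at crop (373,215)) and straight. Next I'll press the corner.

Request:
arm_command:
  rows:
    - [[0, -0.0185, 0.03, 0, 0], [0, -0.0185, 0.03, 0, 0], [0, -0.0185, 0.03, 0, 0], [0, -0.0185, 0.03, 0, 0], [0, -0.0185, 0.03, 0, 0]]

```text
time_s: 11.48
tool_pos: [0.5101, -0.2533, 0.1395]
tcp_rot: [-3.028, -0.832, 0.002]
ft_force: [0.7, 0.6, 0.3]
finger_gap: 0.0001
gripper_force: 0.0
```

Request:
arm_command:
  rows:
    - [[0, -0.018, 0.0287, 0, 0], [0, 0, 0, -0.03, 0], [0, 0, 0, -0.015, 0], [0, 0, 0, 0, 0], [0, 0, 0, 0, 0]]

```text
time_s: 11.9
tool_pos: [0.4932, -0.2265, 0.0945]
tcp_rot: [-3.028, -0.831, 0.003]
ft_force: [0.8, -0.7, 0.1]
finger_gap: 0.0002
gripper_force: 0.0
```

```bash
python3 - <<'E'
from h import *
s=r.get_state();print(fr(s['tool_pos']),s['tool_pos'],F-s['tool_pos'][:2],s['ft_force'])
E
```

```text
[-0.01124054  0.7634395 ] [ 0.49318189 -0.22649866  0.09449445] [ 0.00039811 -0.00065134] [ 0.82409987 -0.65351484  0.14069477]
```

Contact is expected at TCP z ≈ 0.074.

Request:
arm_command:
  rows:
    - [[0, 0, 0, -0.01, 0], [0, 0, 0, -0.007, 0], [0, 0, 0, 0, 0], [0, 0, 0, 0, 0]]

```text
time_s: 12.23
tool_pos: [0.494, -0.2278, 0.0775]
tcp_rot: [-3.03, -0.829, 0.001]
ft_force: [0.3, 0.7, -0.5]
finger_gap: -0.0002
gripper_force: 0.0
```

Request:
arm_command:
  rows:
    - [[0, 0, 0, -0.0015, 0], [0, 0, 0, 0, 0]]

```text
time_s: 12.4
tool_pos: [0.4944, -0.2279, 0.0764]
tcp_rot: [3.03, 0.83, 0.0]
ft_force: [0.2, 0.4, -1.0]
finger_gap: 0.0003
gripper_force: 0.0
```

Request:
arm_command:
  rows:
    - [[0, 0, 0, -0.0015, 0], [0, 0, 0, 0, 0]]

```text
time_s: 12.57
tool_pos: [0.4943, -0.2278, 0.0748]
tcp_rot: [3.03, 0.83, 0.0]
ft_force: [-0.5, 0.8, 0.3]
finger_gap: -0.0
gripper_force: 0.0
```

Request:
arm_command:
  rows:
    - [[0, 0, 0, -0.001, 0], [0, 0, 0, 0, 0]]

```text
time_s: 12.73
tool_pos: [0.4944, -0.2278, 0.0741]
tcp_rot: [3.03, 0.83, 0.0]
ft_force: [-0.1, -0.1, 2.4]
finger_gap: 0.0
gripper_force: 1.3
```

Request:
arm_command:
  rows:
    - [[0, 0, 0, -0.001, 0], [0, 0, 0, 0, 0]]

```text
time_s: 12.9
tool_pos: [0.4944, -0.2279, 0.074]
tcp_rot: [3.03, 0.83, 0.001]
ft_force: [-4.7, 1.3, 14.7]
finger_gap: 0.0003
gripper_force: 7.3
```

Request:
arm_command:
  rows:
    - [[0, 0, 0, -0.001, 0], [0, 0, 0, 0, 0]]

```text
time_s: 13.07
tool_pos: [0.4944, -0.228, 0.0738]
tcp_rot: [3.029, 0.829, 0.001]
ft_force: [-7.0, 2.2, 25.5]
finger_gap: 0.0001
gripper_force: 12.8
```

Request:
arm_command:
  rows:
    - [[0, 0, 0, -0.001, 0], [0, 0, 0, 0, 0]]

```text
time_s: 13.23
tool_pos: [0.4944, -0.2281, 0.0736]
tcp_rot: [3.029, 0.829, 0.001]
ft_force: [-11.0, 3.1, 37.0]
finger_gap: -0.0001
gripper_force: 18.4
```

That overshot the 20 N band. The corner held (0.5 mm, mostly elastic), so I'll ease to about 14 N and hold.

Request:
arm_command:
  rows:
    - [[0, 0, 0, 0.002, 0], [0, 0, 0, 0, 0], [0, 0, 0, 0, 0], [0, 0, 0, 0, 0]]

```text
time_s: 13.57
tool_pos: [0.4947, -0.228, 0.074]
tcp_rot: [3.029, 0.829, 0.002]
ft_force: [-3.5, 1.4, 16.1]
finger_gap: -0.0003
gripper_force: 8.0
```

Request:
arm_command:
  rows:
    - [[0, 0, 0, 0.02, 0], [0, 0, 0, 0.03, 0], [0, 0, 0, 0.04, 0], [0, 0.02, -0.03, 0, 0], [0, 0.02, -0.03, 0, 0]]

```text
time_s: 13.98
tool_pos: [0.5362, -0.2875, 0.1663]
tcp_rot: [3.026, 0.834, 0.007]
ft_force: [1.5, 0.7, -0.3]
finger_gap: 0.0001
gripper_force: 0.0
```

Request:
arm_command:
  rows:
    - [[0, 0.02, -0.03, 0, 0], [0, 0.02, -0.03, 0, 0], [0, 0.02, -0.03, 0, 0], [0, 0, 0, 0, 0], [0, 0, 0, 0, 0]]

```text
time_s: 14.4
tool_pos: [0.5942, -0.3797, 0.1614]
tcp_rot: [-3.031, -0.826, 0.002]
ft_force: [0.3, 0.6, -0.5]
finger_gap: -0.0
gripper_force: 0.0
```

```bash
python3 - <<'E'
from h import *
d0=dict(np.load('top5.npz'));d=snap('top','top6')
def q(d):
    im=d['image'][165:325,190:385].astype(np.float32).mean(2);return im
print('shift px',cv2.phaseCorrelate(q(d0),q(d),cv2.createHanningWindow((195,160),cv2.CV_32F)))
P0,P=pts(d0),pts(d)
def foot(P):
    g=((P[...,:2]-F)@np.c_[X,Y])*1000;m=(abs(g)<12).all(2)&(abs(P[...,2]-.06)<.01);return P[m][:,2].mean()*1000,m.sum()
print(foot(pts(dict(np.load('top0.npz')))),foot(P0),foot(P))
im=d['image'][165:325,190:430];cv2.imwrite('pics/crop6.png',cv2.resize(im,None,fx=3.3,fy=3.3,interpolation=2)[:,:,::-1])
E
```

```text
shift px ((-0.0072532905016942095, -0.00013539145022889443), 0.9911385958790779)
(np.float64(60.253861997404265), np.int64(184)) (np.float64(60.36152722346521), np.int64(185)) (np.float64(60.45728973003232), np.int64(186))
```

View pics/crop6.png

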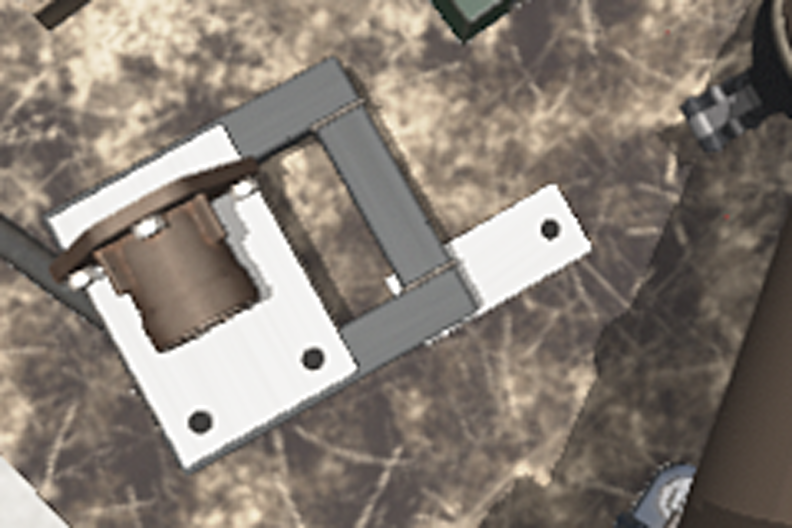

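The frame and wedge are unchanged after the press, the corner is level to about 0.2 mm, and the arm is clear. Handing in.

```bash
python3 -c "
from station import r
print(r.close_job())"
```

```text
the job is handed in; nothing more can be done
None
```

The job is handed in: the wedge is seated under the short foot at about 10 N, the frame is level and not shoved along (≤1.5 mm), and the arm is clear; the press peaked at 37 N, above the 8–20 N asked, before I eased it to 16 N, and the corner gave only about 0.5 mm.

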